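# Reset the filter counter and close the quarter-turn access panel

### The job

The filter in the white bench unit has been changed. Take the red-capped marker out of its grey stand and push the unit's red recessed reset button all the way down with the marker's lower end, then stand the marker back in its stand and let go of it. Then turn the panel's black winged fastener clockwise until its yellow slot line is in line with the two blue marks, press the panel fully down onto its frame with the gripper, and finish while still holding it pressed there; leave the other things on the bench where they are.

Things in the scene. Friction and masses are not known exactly. Their poses are not given: they have to be found in the camera images.
- unit: White bench filter unit, 170 (x) x 250 (y) x 75 mm high, fixed to the worktop for the job. Origin at the centre of its underside; x points to its back (hose barbs), y to its left, z up. Its flat top carries the access panel (centre 32 mm towards +y) and the reset button hole (90 mm towards -y, framed orange).
- button_hole (a point): Centre of the mouth of the button hole, level with the unit's 75 mm top. The hole is square, 18 mm wide, sides along the unit's x and y. At its bottom, 7 mm below this point, lies the top of a round red button 14 mm across, too deep and narrow for gripper fingers.
- reset_button (a joint): Travel of the red reset button in m: 0 out, 0.004 fully down. Spring: starts to move at about 2 N, fully down at about 4.2 N; it comes out again when let go.
- pen_stand: Grey pen stand, block 64 x 64 x 60 mm, fixed. Origin at the centre of its underside, z up. A vertical square hole in the middle of its top, 15 mm wide with chamfered mouth, 50 mm deep (its floor is 10 mm above the worktop).
- pen: The marker itself, origin at the centre of its blunt white lower end, z along it to the tip of the red cap.
- pen_mid (a point): Middle of the marker pen (white with red cap, 10 mm thick and square to the touch, sides along the axes of pen, 134 mm long, about 14 g), half-way along it: its blunt lower end is 67 mm below this point, its top 67 mm above it. It starts standing loosely in the stand, its top 144 mm above the worktop.
- panel_top (a point): Centre of the upper face of the access panel, an aluminium plate 122 (unit's x) x 132 (unit's y) x 5 mm, that can only move straight up and down. It starts raised 6 mm, with its upper face 87.5 mm above the worktop. Two blue marks on it lie on the line through this point along the unit's y.
- panel (a joint): Travel of the panel in m: 0 raised by its springy gasket, 0.006 fully down on the frame. It begins to move at about 3.5 N and is fully down at about 9 N; when let go it springs up. With the fastener out of line by more than about 0.3 rad its cross pin meets the frame and the panel stops after about 0.002.
- wing (a point): Centre of the fastener's black wing, a bar 40 mm long, 10 mm wide, standing 27 mm above the panel; this point is 14 mm above the panel's upper face, on the fastener's vertical axis at the panel's centre, and moves with the panel. The wing is long along this point's y axis; a yellow slot line runs along its top.
- fastener (a joint): Turn of the wing in rad, anticlockwise from above: 0 when the slot lies along the unit's y axis, in line with the blue marks; at the start 0.6 to 1.4. It turns from -0.4 to 1.65 with friction (about 0.05 N m), stays where it is left and has no stop at 0.
- vial: Amber vial with blue cap, 23 x 48 mm high; bystander, origin under its centre.
- dish: Petri dish, 65 x 13 mm; bystander, origin under its centre.
- basket: Mesh basket, 26 x 46 mm high; bystander, origin under its centre.
- filter: Yellow syringe filter, 27 x 16 mm; bystander, origin under its centre.
- weight: Steel weight, 24 x 30 mm high; bystander, origin under its centre.
- small_beaker: Small beaker, 50 x 62 mm high; bystander, origin under its centre.
Mind the look-alikes: they are no part of the job. Leave any green or orange look-alike of the pen_stand alone.

How it is judged:
By the outcome, as a careful person would: the job done as asked, in the order asked, and still so for the second after the job is handed in, while the arm keeps its last pose, push and grip.
It also fails if it takes over 51 s, if anything falls off the work surface, if the arm or the gripper's body presses on something with over 40 N, if the wrist force passes 120 N, or if a joint passes its speed limit or range.

### The arm

A 6-joint arm with a two-finger parallel gripper is mounted at the origin on a cart in front of the work surface, level with it; the furniture and walls round the work are solid. World frame = base frame: x ahead of the robot, y to its left, z up, the work surface at z = 0. Lengths are in m, angles in rad, forces in N, time in s.
With the tool pointing down it reaches from about 0.275 to 0.975 m from the base axis. Payload 8.4 kg.
Tool frame: the origin (TCP) lies midway between the tips of the shut fingers; the grasp point (between the pads) lies behind it (grasp_offset is the z of the grasp point in the tool frame, in m); z points along the fingers, y is the direction in which the jaws open and shut (so a half turn about z gives the same grasp; the last joint's range is limited). The gripper opens to 92 mm and grips with 3 to 60 N. Pads are 20 mm wide; open, the fingers measure 128 mm over their backs; the gripper's body (75 mm by 189 mm) begins 69 mm behind the grasp point.
Start: joints at [-1.13, 0.353, 1.633, -0, 1.155, -0.002], TCP at [0.268, -0.565, 0.18] pointing down, gripper open.
Joint ranges: [-2.63, 2.63], [-0.92, 2.1], [0.06, 2.66], [-1.3, 4.44], [0, 2.69], [-3.02, 3.02]. Speed limits (rad/s): [2.22, 2.22, 2.79, 3.14, 3.14, 3.14].

### API

Orientations are given as [roll, pitch, yaw] about the fixed x, y, z axes, in that order (R = Rz(yaw) Ry(pitch) Rx(roll)).
In Python, from cell import * gives the robot as it stands. The module is installed in compiled form; this text tells all that it offers.
- The arm moves only by the tool arm_command, never from a script. Its argument "plan" is a list of rows, each a list of 7 numbers: the turn, a rotation vector about the tool's x, y, z in degrees, then the shift along the tool's x, y, z in cm, then the opening in per cent of the stroke, from 0 (shut) to 100 (fully open). A call has 1 to 10 rows; each row shifts and turns the pose as measured when the row begins, along the tool's axes as they then stand; what a row does not reach is not made up. A row lasts 1/12 s, in which the tool goes at most 41.7 mm and 7.16 degrees, less where a joint would pass 70% of its speed; a pose out of reach is approached as far as the arm can. A call with a gripper value outside its range is refused whole. The fingers move at their own pace and stop on an object; "squeeze" is the grip in N (left out, the last holds). Time passes only in rows, so rows that do not move let the fingers close. It gives the time, the measured TCP pose, the force and the opening at its end, in the units of the state.
- read_state(): the state, without advancing time (a new reading comes with each control period).
- snapshot(name): name is "side" or "top"; returns a dict with "image" (384x512x3 uint8, red, green, blue), "vfov" (degrees; the focal length in pixels is half the picture's height over the tangent of half this angle, whatever the lens; pixels are square), "cx", "cy" (the principal point, pixels), "k1" (the pictures are not rectified: a ray, as slopes to the right and down, at radius r is drawn at 1 + k1 r^2 times it, then the intrinsics apply), "R" (3x3) and "t" (3): a world point X has camera coordinates R X + t. Camera axes: x right, y down, z forward; pixel columns grow to the right and rows downward; lengths in m; the calibration is good to about 2 mm. A picture is of the moment at which its call begins. There is no depth.
- sign_off(): hands the job in, once; it reports no verdict.
The state is a dict: "time_s": time; "joints": joint angles; "dq": joint speeds; "joint_torque": joint torques, N m; "tcp_pos": TCP position; "tcp_rot": TCP orientation; "force": force on the tool from outside, world axes, zero at the start; "moment": the same for the moment, N m; "gripper_width": opening from 0.0 (shut) to 1.0 (fully open).
Only numpy, scipy, OpenCV 4.12 (cv2) and the standard library are available. Lean on these libraries where they do the work, as an engineer would, in place of code of your own. Each camera call takes 0.05 s, during which the arm holds its last target.

## Working session

There is one attempt and no reset: what is moved stays moved. The work goes in short steps, Python scripts to look and compute and a tool call to move; the robot and the scene stay as the last step left them, time stands still between calls to the robot, and variables do not carry over. Pictures are saved under pics/ and viewed, and the job is handed in when it is done.

Besides the shell and the picture viewer there is one more tool, called after ">>>" in YAML: its name, and indented under it one key for each argument. arm_command: Moves the arm, as the interface text tells. Its arguments: {"type":"object","properties":{"plan":{"type":"array"},"squeeze":{"type":"number"}},"required":["plan"]}

```bash
mkdir -p pics
cat > h.py <<'E'
from cell import *
import numpy as np, cv2
def shot(n,f):
    s=snapshot(n); cv2.imwrite('pics/'+f,cv2.cvtColor(np.asarray(s['image']),cv2.COLOR_RGB2BGR)); return s
def K(s):
    f=192/np.tan(np.radians(s['vfov'])/2); return f
def ray(s,u,v):
    f=K(s); d=np.array([(u-s['cx'])/f,(v-s['cy'])/f]); p=d.copy()
    for _ in range(30): p=d/(1+s['k1']*(p@p))
    R=np.array(s['R']);t=np.array(s['t']); return -R.T@t, R.T@np.array([p[0],p[1],1])
def onz(s,u,v,z):
    o,d=ray(s,u,v); return o+d*(z-o[2])/d[2]
def proj(s,X):
    c=np.array(s['R'])@np.array(X)+np.array(s['t']); p=c[:2]/c[2]; p=p*(1+s['k1']*(p@p)); return p*K(s)+[s['cx'],s['cy']]
E
python3 - <<'E'
from h import *
import pickle
a=shot('side','s0.png');b=shot('top','t0.png')
pickle.dump((a,b),open('v0.pkl','wb'))
for s in(a,b): print({k:s[k] for k in s if k!='image'}, 'cam',-np.array(s['R']).T@np.array(s['t']))
st=read_state();print(st)
import cell;print([x for x in dir(cell) if x[0]!='_'])
E
```

```text
{'vfov': 49.428629027766505, 'cx': 252.2132636647547, 'cy': 190.23102157991312, 'k1': -0.08446573599235532, 'R': array([[ 0.19514312,  0.98074871, -0.00715122],
       [ 0.60624502, -0.12635195, -0.78517652],
       [-0.77096442,  0.1488864 , -0.61923073]]), 't': array([-0.1206977 , -0.25408563,  1.64156417])} cam [ 1.44317905 -0.15813668  0.81614177]
{'vfov': 48.24216220612155, 'cx': 254.2039315681254, 'cy': 196.256482226582, 'k1': -0.015361503003337119, 'R': array([[ 0.01085634, -0.99992892, -0.00492914],
       [-0.99881422, -0.01061002, -0.04751398],
       [ 0.04745831,  0.00543913, -0.99885841]]), 't': array([0.023262  , 0.52825021, 1.25094653])} cam [0.46800348 0.02206103 1.2747324 ]
{'time_s': 0.1, 'joints': array([-1.13039066e+00,  3.53583063e-01,  1.63403698e+00,  1.10273438e-05,
        1.15522102e+00, -2.39517424e-03]), 'dq': array([ 0.00100291,  0.00120403, -0.00240674, -0.00088302,  0.0004094 ,
       -0.00025769]), 'joint_torque': array([ 1.46125944e-04, -5.94903910e+01, -3.34930587e+01,  7.00534950e-02,
        1.84800377e-02, -2.09315692e-05]), 'tcp_pos': array([ 0.26759442, -0.56428014,  0.17954595]), 'tcp_rot': array([-3.14034428e+00, -1.30732835e-05,  4.42796379e-01]), 'force': array([-0.4166284 ,  0.03290089, -0.41641032]), 'moment': array([ 0.00461547, -0.03089139,  0.04014558]), 'gripper_width': 0.9970419637185519}
['IKError', 'grasp_offset', 'read_state', 'sign_off', 'snapshot']
```

View pics/s0.png

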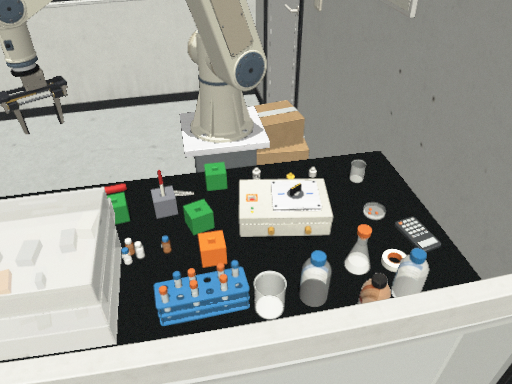

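View pics/t0.png

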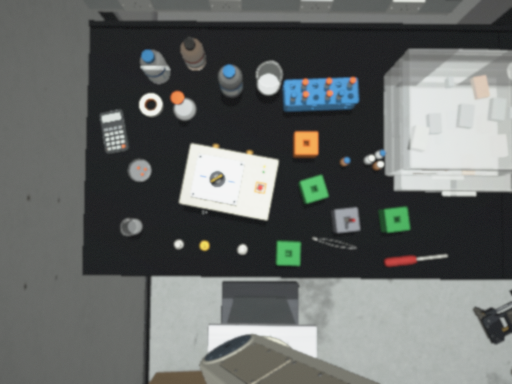

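Run:
```python
import cv2,numpy as np
t=cv2.imread('pics/t0.png');s=cv2.imread('pics/s0.png')
r=lambda im,x,y,w,h,k:cv2.resize(im[y:y+h,x:x+w],None,fx=k,fy=k,interpolation=cv2.INTER_CUBIC)
cv2.imwrite('pics/c1.png',r(t,170,135,120,90,6))
a=r(s,145,160,60,60,6);b=r(t,320,190,60,60,6)
cv2.imwrite('pics/c2.png',np.hstack([a,b]))
cv2.imwrite('pics/c3.png',r(s,230,165,110,75,7))
```

```text
(no output)
```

View pics/c1.png

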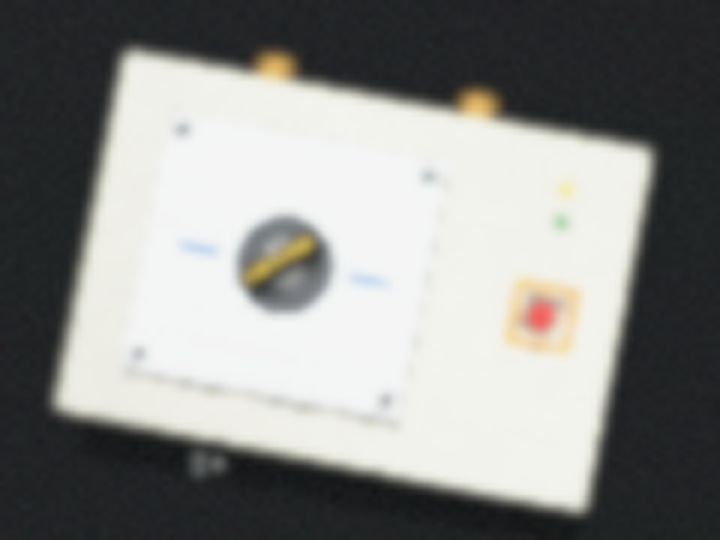

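View pics/c2.png

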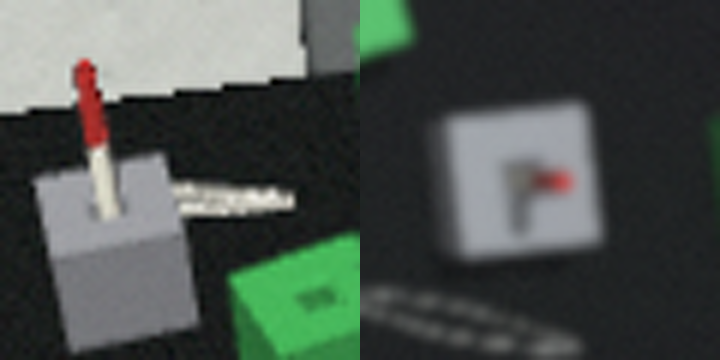

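View pics/c3.png

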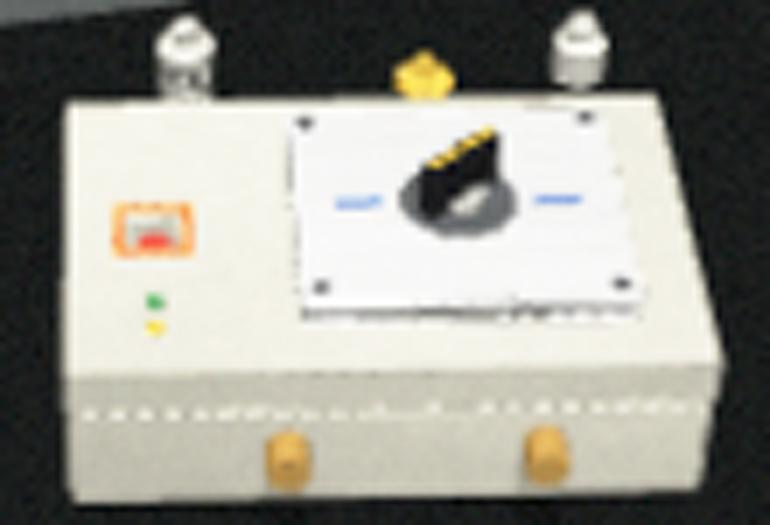

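```bash
cat > m.py <<'E'
from h import *
import pickle
from cell import grasp_offset
a,b=pickle.load(open('v0.pkl','rb'))
def hsv(s): return cv2.cvtColor(np.asarray(s['image']),cv2.COLOR_RGB2HSV)
def big(m,win):
    z=np.zeros_like(m);x,y,w,h=win;z[y:y+h,x:x+w]=m[y:y+h,x:x+w]
    c,_=cv2.findContours(z,cv2.RETR_EXTERNAL,cv2.CHAIN_APPROX_NONE);return max(c,key=cv2.contourArea)[:,0,:].astype(float)
def cen(m,win):
    x,y,w,h=win;v,u=np.nonzero(m[y:y+h,x:x+w]);return u.mean()+x,v.mean()+y,len(u)
if __name__=='__main__':
    print('go',grasp_offset)
    H=hsv(b)
    m=((H[...,2]>150)&(H[...,1]<40)).astype(np.uint8)*255
    c=big(m,(170,135,120,90));P=np.array([onz(b,u,v,.075)[:2] for u,v in c],np.float32)
    r=cv2.minAreaRect(P);print('unit',r,np.degrees(0))
    red=(((H[...,0]<6)|(H[...,0]>174))&(H[...,1]>120)&(H[...,2]>120))
    org=((H[...,0]>=8)&(H[...,0]<22)&(H[...,1]>70)&(H[...,2]>150))
    print('btn',cen(red,(250,175,20,25)),onz(b,*cen(red,(250,175,20,25))[:2],.068))
    print('frame',cen(org,(250,175,20,25)),onz(b,*cen(org,(250,175,20,25))[:2],.075))
    yel=((H[...,0]>=18)&(H[...,0]<32)&(H[...,1]>90)&(H[...,2]>90))
    v,u=np.nonzero(yel[165:195,200:235]);q=np.array([onz(b,x+200,y+165,.1145)[:2] for x,y in zip(u,v)])
    if len(q): 
        print('slot',len(q),q.mean(0),cv2.fitLine(q.astype(np.float32),2,0,.01,.01).ravel())
    bl=((H[...,0]>=98)&(H[...,0]<125)&(H[...,1]>40)&(H[...,2]>120))
    v,u=np.nonzero(bl[160:200,190:245]);q=np.array([onz(b,x+190,y+160,.0875)[:2] for x,y in zip(u,v)])
    print('blue',len(q),cv2.fitLine(q.astype(np.float32),2,0,.01,.01).ravel())
    L=q[q[:,1]>q[:,1].mean()];R_=q[q[:,1]<q[:,1].mean()];print(L.mean(0),R_.mean(0),(L.mean(0)+R_.mean(0))/2)
    m=((H[...,2]>95)&(H[...,1]<45)).astype(np.uint8)*255
    c=big(m,(328,200,40,35));print('stand px',cv2.minAreaRect(c.astype(np.float32)))
    P=np.array([onz(b,u,v,.06)[:2] for u,v in c],np.float32);print('stand',cv2.minAreaRect(P))
    print('penred top',cen(red,(335,210,25,20)),)
    v,u=np.nonzero(red[205:235,335:365]);print(sorted(zip(u+335,v+205))[:3],sorted(zip(u+335,v+205))[-4:])
    Ha=hsv(a);ra=(((Ha[...,0]<6)|(Ha[...,0]>174))&(Ha[...,1]>120)&(Ha[...,2]>80))
    v,u=np.nonzero(ra[160:200,150:175]);print([(y+160,u[v==y].mean()+150) for y in np.unique(v)])
E
python3 m.py
```

```text
go -0.0187
unit ((0.5667669773101807, 0.10112281143665314), (0.25294455885887146, 0.17353355884552002), 79.67363739013672) 0.0
btn (np.float64(260.0), np.float64(187.0), 9) [0.55164489 0.01257063 0.068     ]
frame (np.float64(258.1818181818182), np.float64(186.9090909090909), 22) [0.5513615  0.01772575 0.075     ]
slot 37 [0.57167056 0.13215873] [ 0.52811927 -0.8491702   0.5716706   0.13215873]Traceback (most recent call last):
  File "m.py", line 27, in <module>
    print('blue',len(q),cv2.fitLine(q.astype(np.float32),2,0,.01,.01).ravel())
                        ~~~~~~~~~~~^^^^^^^^^^^^^^^^^^^^^^^^^^^^^^^^^^
cv2.error: OpenCV(4.12.0) /io/opencv/modules/imgproc/src/linefit.cpp:618: error: (-215:Assertion failed) npoints2 >= 0 || npoints3 >= 0 in function 'fitLine'
```

```bash
sed -i "s/H\[...,0\]<125)&(H\[...,1\]>40)/H[...,0]<125)\&(H[...,1]>25)/; s/H\[...,2\]>120))$/H[...,2]>120))/" m.py; python3 m.py; python3 -c "
from m import *
H=hsv(b);print(H[176,200:208],H[183,226:236])"
```

```text
go -0.0187
unit ((0.5667669773101807, 0.10112281143665314), (0.25294455885887146, 0.17353355884552002), 79.67363739013672) 0.0
btn (np.float64(260.0), np.float64(187.0), 9) [0.55164489 0.01257063 0.068     ]
frame (np.float64(258.1818181818182), np.float64(186.9090909090909), 22) [0.5513615  0.01772575 0.075     ]
slot 37 [0.57167056 0.13215873] [ 0.52811927 -0.8491702   0.5716706   0.13215873]
blue 11 [0.17720729 0.98417354 0.57330537 0.13677715]
[0.5797387  0.17244014] [0.56558534 0.09398157] [0.57266202 0.13321085]
stand px ((346.57318115234375, 219.65853881835938), (23.742780685424805, 24.184507369995117), 83.6598129272461)
stand ((0.4622989892959595, -0.23338307440280914), (0.06698726117610931, 0.06853488832712173), 6.935862064361572)
penred top (np.float64(352.6666666666667), np.float64(219.66666666666666), 3)
[(np.int64(352), np.int64(220)), (np.int64(353), np.int64(219)), (np.int64(353), np.int64(220))] [(np.int64(352), np.int64(220)), (np.int64(353), np.int64(219)), (np.int64(353), np.int64(220))]
[(np.int64(170), np.float64(158.5)), (np.int64(171), np.float64(159.0)), (np.int64(172), np.float64(159.0)), (np.int64(173), np.float64(159.0)), (np.int64(174), np.float64(159.0)), (np.int64(175), np.float64(159.5)), (np.int64(176), np.float64(159.5)), (np.int64(177), np.float64(159.5)), (np.int64(178), np.float64(159.5)), (np.int64(179), np.float64(160.0)), (np.int64(180), np.float64(160.5)), (np.int64(181), np.float64(160.5)), (np.int64(182), np.float64(160.5)), (np.int64(183), np.float64(160.0))]
[[108  19 242]
 [108  30 241]
 [107  36 240]
 [107  38 240]
 [107  39 241]
 [107  30 241]
 [106  14 243]
 [105   4 244]] [[ 90   1 244]
 [ 90   1 245]
 [105   2 245]
 [100   3 245]
 [105   4 245]
 [105   4 244]
 [102   5 244]
 [103   7 244]
 [105   6 244]
 [105   4 245]]
```

```bash
cat >> h.py <<'E'
def tri(r1,r2):
    (o1,d1),(o2,d2)=r1,r2; d1=d1/np.linalg.norm(d1);d2=d2/np.linalg.norm(d2)
    A=np.stack([d1,-d2],1);s=np.linalg.lstsq(A,o2-o1,rcond=None)[0]
    p,q=o1+s[0]*d1,o2+s[1]*d2;return (p+q)/2,np.linalg.norm(p-q)
def delta(pos,yaw_deg):
    from scipy.spatial.transform import Rotation as Ro
    st=read_state();R=Ro.from_euler('xyz',st['tcp_rot']);T=Ro.from_euler('xyz',[np.pi,0,np.radians(yaw_deg)])
    print('t',st['time_s'],'pos',np.round(st['tcp_pos'],4),'rot',np.round(np.degrees(st['tcp_rot']),1),'F',np.round(st['force'],2),'w',round(st['gripper_width'],3))
    print(' turn deg (now axes)',np.round((R.inv()*T).as_rotvec(degrees=True),2),' shift cm now axes',np.round(100*R.inv().apply(np.array(pos)-st['tcp_pos']),2),' in target axes',np.round(100*T.inv().apply(np.array(pos)-st['tcp_pos']),2))
E
python3 - <<'E'
from m import *
print('stand c',onz(b,347.1,219.6,.06))
for u in (353.3,354): print('pen top from top',onz(b,u,219.7,.144))
print('side@.144',onz(a,158.5,170,.144))
print(tri(ray(a,158.5,170),ray(b,353.5,219.7)))
# white body at mouth in side view crop (108,215)->
u,v=145+108.5/6-.5,160+213/6-.5
print('pen at mouth side',onz(a,u,v,.058))
# hole in top
print('hole',onz(b,320+(518-360+.5)/6-.5,190+180.5/6-.5,.06))
print('pen at mouth top',onz(b,320+(522-360+.5)/6-.5,190+180.5/6-.5,.06))
# predict pixels for side view of hole
print(proj(a,[.462,-.2345,.06]),proj(b,[.462,-.2345,.144]))
# stand corners from side view crop
for x,y in((35,180),(163,153),(184,233),(52,260)): print(onz(a,145+x/6-.4,160+y/6-.4,.06))
E
```

```text
stand c [ 0.46242418 -0.2347347   0.06      ]
pen top from top [ 0.46271879 -0.23330456  0.144     ]
pen top from top [ 0.46273815 -0.23514813  0.144     ]
side@.144 [ 0.46340746 -0.23502316  0.144     ]
(array([ 0.46267922, -0.23454481,  0.14334982]), np.float64(0.0011079533568718978))
pen at mouth side [ 0.46801024 -0.23570137  0.058     ]
hole [ 0.462436   -0.23138719  0.06      ]
pen at mouth top [ 0.46245586 -0.23327307  0.06      ]
[162.84163012 193.14841914] [353.75384763 219.97819425]
[ 0.43740786 -0.27031226  0.06      ]
[ 0.4283783  -0.20698241  0.06      ]
[ 0.4939783  -0.19996339  0.06      ]
[ 0.50155227 -0.26273033  0.06      ]
```

Run:
```python
from h import *
delta([.462,-.2345,.2],96.9)
```

```text
t 0.1 pos [ 0.2676 -0.5643  0.1795] rot [-179.9   -0.    25.4] F [-0.42  0.03 -0.42] w 0.997
 turn deg (now axes) [-6.000e-02 -5.000e-02 -7.153e+01]  shift cm now axes [ 31.7  -21.47  -2.02]  in target axes [30.4  23.26 -2.05]
```

>>> arm_command:
  plan:
    - [0,0,-7.1,0,0,-0.4,100]
    - [0,0,-7.1,0,0,-0.4,100]
    - [0,0,-7.1,0,0,-0.4,100]
    - [0,0,-7.1,0,0,-0.4,100]
    - [0,0,-7.1,0,0,-0.4,100]
    - [0,0,-7.1,0,0,0,100]
    - [0,0,-7.1,0,0,0,100]
    - [0,0,-7.1,0,0,0,100]
    - [0,0,-7.1,0,0,0,100]
    - [0,0,-7.1,0,0,0,100]

```text
time_s: 0.93
tcp_pos: [0.2662, -0.5613, 0.196]
tcp_rot: [-3.139, -0.009, 1.695]
force: [-0.2, 0.1, -0.5]
gripper_width: 1.001
```

Run:
```python
from h import *
delta([.4625,-.2345,.2],97)
```

```text
t 0.9333 pos [ 0.2662 -0.5613  0.196 ] rot [-179.8   -0.5   97.1] F [-0.15  0.07 -0.49] w 1.001
 turn deg (now axes) [-0.17 -0.53  0.1 ]  shift cm now axes [30.   23.52 -0.19]  in target axes [30.04 23.47 -0.4 ]
```

>>> arm_command:
  plan:
    - [0,-0.5,0,3,2.35,0,100]
    - [0,0,0,3,2.35,0,100]
    - [0,0,0,3,2.35,0,100]
    - [0,0,0,3,2.35,0,100]
    - [0,0,0,3,2.35,0,100]
    - [0,0,0,3,2.35,0,100]
    - [0,0,0,3,2.35,0,100]
    - [0,0,0,3,2.35,0,100]
    - [0,0,0,3,2.35,0,100]
    - [0,0,0,3,2.35,0,100]

```text
time_s: 1.77
tcp_pos: [0.4607, -0.2239, 0.1917]
tcp_rot: [-3.135, -0.001, 1.697]
force: [0.3, 0.0, 0.1]
gripper_width: 0.998
```

Run:
```python
from h import *
delta([.4625,-.2345,.083],97)
```

```text
t 1.7667 pos [ 0.4607 -0.2239  0.1917] rot [-1.796e+02 -1.000e-01  9.720e+01] F [0.27 0.04 0.1 ] w 0.998
 turn deg (now axes) [-0.37 -0.08  0.22]  shift cm now axes [-1.09  0.12 10.87]  in target axes [-1.07  0.05 10.87]
```

>>> arm_command:
  plan:
    - [-0.3,0,0.2,-1.1,0.1,0,100]
    - [0,0,0,0,0,0,100]

```text
time_s: 1.93
tcp_pos: [0.4667, -0.2271, 0.1913]
tcp_rot: [-3.141, -0.004, 1.703]
force: [0.9, 0.2, 0.5]
gripper_width: 1.002
```

Run:
```python
from h import *
delta([.4625,-.2345,.083],97)
shot('top','t1.png');s=shot('side','s1.png')
cv2.imwrite('pics/s1c.png',cv2.resize(cv2.imread('pics/s1.png')[100:230,100:240],None,fx=5,fy=4,interpolation=3))
```

```text
t 1.9333 pos [ 0.4667 -0.2271  0.1913] rot [-180.    -0.2   97.6] F [0.89 0.23 0.5 ] w 1.002
 turn deg (now axes) [-0.02 -0.2   0.57]  shift cm now axes [-0.72 -0.51 10.83]  in target axes [-0.68 -0.51 10.83]
```

View pics/s1c.png

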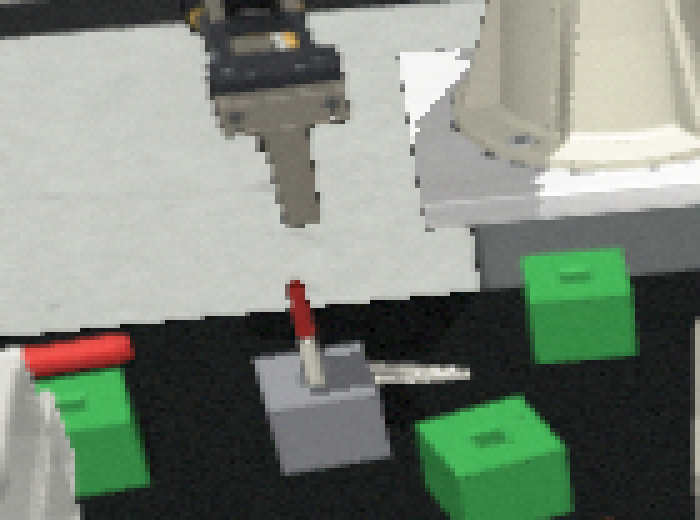

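The side view shows the open gripper above the red-capped pen in the grey stand (cap top at px 158,170), with the green look-alikes clear of it. Next I trim the pose.

>>> arm_command:
  plan:
    - [0,0,0.5,-0.7,-0.5,3,100]
    - [0,0,0,0,0,0,100]
    - [0,0,0,0,0,0,100]

```text
time_s: 2.28
tcp_pos: [0.46, -0.2376, 0.1614]
tcp_rot: [-3.141, -0.004, 1.687]
force: [0.6, 0.1, -0.1]
gripper_width: 0.998
```

Run:
```python
from h import *
delta([.4625,-.2345,.083],97)
```

```text
t 2.2833 pos [ 0.46   -0.2376  0.1614] rot [-180.    -0.2   96.6] F [ 0.58  0.13 -0.12] w 0.998
 turn deg (now axes) [-0.04 -0.24 -0.36]  shift cm now axes [0.24 0.29 7.84]  in target axes [0.28 0.28 7.84]
```

>>> arm_command:
  plan:
    - [0,-0.2,-0.3,0.2,0.25,0,100]
    - [0,0,0,0,0,0,100]
    - [0,0,0,0,0,0,100]

```text
time_s: 2.53
tcp_pos: [0.4615, -0.2369, 0.1632]
tcp_rot: [-3.141, -0.0, 1.688]
force: [0.5, -0.2, -0.5]
gripper_width: 1.003
```

Run:
```python
from h import *
delta([.4625,-.2345,.083],97)
```

```text
t 2.5333 pos [ 0.4615 -0.2369  0.1632] rot [-179.9   -0.    96.7] F [ 0.46 -0.22 -0.47] w 1.003
 turn deg (now axes) [-0.05 -0.02 -0.26]  shift cm now axes [0.23 0.13 8.02]  in target axes [0.23 0.12 8.02]
```

>>> arm_command:
  plan:
    - [0,0,-0.2,0.2,0.1,2,100]
    - [0,0,0,0,0,2,100]
    - [0,0,0,0,0,2,100]
    - [0,0,0,0,0,2,100]
    - [0,0,0,0,0,0,100]

```text
time_s: 2.95
tcp_pos: [0.4669, -0.2372, 0.0866]
tcp_rot: [3.133, 0.006, 1.691]
force: [-1.0, 0.5, -0.4]
gripper_width: 1.002
```

Run:
```python
from h import *
delta([.4625,-.2345,.083],97)
```

```text
t 2.95 pos [ 0.4669 -0.2372  0.0866] rot [179.5   0.3  96.9] F [-1.01  0.48 -0.44] w 1.002
 turn deg (now axes) [ 0.49  0.33 -0.09]  shift cm now axes [ 0.32 -0.41  0.36]  in target axes [ 0.32 -0.4   0.36]
```

>>> arm_command:
  plan:
    - [0.3,0.3,0,0.3,-0.3,0.3,100]
    - [0,0,0,0,0,0,60]
    - [0,0,0,0,0,0,40]

```text
time_s: 3.2
tcp_pos: [0.4644, -0.2348, 0.0858]
tcp_rot: [3.138, 0.001, 1.691]
force: [-0.5, -0.1, -0.5]
gripper_width: 0.871
```

Run:
```python
from h import *
delta([.4625,-.2345,.083],97)
shot('top','t2.png');s=shot('side','s2.png')
delta([.4625,-.2345,.083],97)
cv2.imwrite('pics/s2c.png',cv2.resize(cv2.imread('pics/s2.png')[100:230,100:240],None,fx=5,fy=4,interpolation=3))
```

```text
t 3.2 pos [ 0.4644 -0.2348  0.0858] rot [179.8   0.   96.9] F [-0.55 -0.14 -0.49] w 0.871
 turn deg (now axes) [ 0.23  0.05 -0.09]  shift cm now axes [ 0.05 -0.19  0.28]  in target axes [ 0.05 -0.19  0.28]
t 3.3 pos [ 0.4645 -0.2349  0.0858] rot [1.797e+02 1.000e-01 9.690e+01] F [-0.33  0.66  0.24] w 0.796
 turn deg (now axes) [ 0.25  0.06 -0.09]  shift cm now axes [ 0.06 -0.2   0.28]  in target axes [ 0.06 -0.2   0.28]
```

View pics/s2c.png

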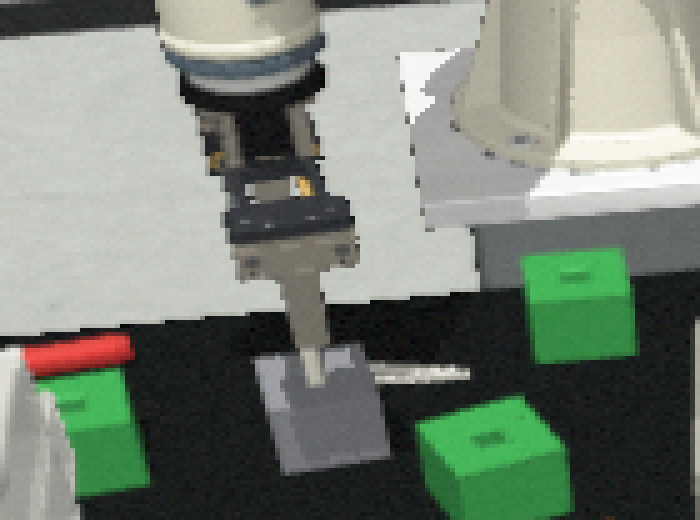

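The finger straddles the pen in line with it (pen at px 161,190). I'll trim by 2 mm and close.

>>> arm_command:
  plan:
    - [0.2,0,0,0,-0.2,0,25]
    - [0,0,0,0,0,0,15]
    - [0,0,0,0,0,0,0]
    - [0,0,0,0,0,0,0]
    - [0,0,0,0,0,0,0]
    - [0,0,0,0,0,0,0]
  squeeze: 25

```text
time_s: 3.8
tcp_pos: [0.4638, -0.236, 0.0884]
tcp_rot: [3.137, 0.004, 1.691]
force: [-0.1, 0.0, 0.4]
gripper_width: 0.355
```

Run:
```python
from h import *
delta([.4625,-.2345,.083],97)
```

```text
t 3.8 pos [ 0.4638 -0.236   0.0884] rot [179.8   0.2  96.9] F [-0.1   0.05  0.36] w 0.355
 turn deg (now axes) [ 0.24  0.2  -0.09]  shift cm now axes [ 0.16 -0.12  0.54]  in target axes [ 0.16 -0.11  0.54]
```

>>> arm_command:
  plan:
    - [0,0,0,0.1,-0.1,0.4,0]
    - [0,0,0,0,0,0,0]
    - [0,0,0,0,0,0,0]
    - [0,0,0,0,0,0,0]
    - [0,0,0,0,0,0,0]
    - [0,0,0,0,0,0,0]

```text
time_s: 4.3
tcp_pos: [0.4624, -0.2349, 0.0838]
tcp_rot: [3.138, 0.003, 1.691]
force: [0.8, 0.4, 1.4]
gripper_width: 0.111
```

Run:
```python
from h import *
delta([.4625,-.2345,.083],97)
```

```text
t 4.3 pos [ 0.4624 -0.2349  0.0838] rot [179.8   0.2  96.9] F [0.78 0.36 1.39] w 0.111
 turn deg (now axes) [ 0.2   0.19 -0.09]  shift cm now axes [0.04 0.01 0.08]  in target axes [0.04 0.02 0.08]
```

>>> arm_command:
  plan:
    - [0,0,0,0,0,0,0]
    - [0,0,0,0,0,-1,0]
    - [0,0,0,0,0,-2,0]
    - [0,0,0,0,0,-3,0]
    - [0,0,0,0,0,-3,0]
    - [0,0,0,0,0,-3,0]
    - [0,0,0,0,0,-1,0]
    - [0,0,0,0,0,0,0]

```text
time_s: 4.97
tcp_pos: [0.4621, -0.2339, 0.2225]
tcp_rot: [3.137, 0.002, 1.691]
force: [0.5, 0.4, 0.2]
gripper_width: 0.11
```

```bash
cat > pic.py <<'E'
import sys
from h import *
from m import hsv
n=sys.argv[1]
a=shot('side','s%s.png'%n);b=shot('top','t%s.png'%n)
import pickle;pickle.dump((a,b),open('v%s.pkl'%n,'wb'))
x,y,w,h=map(int,sys.argv[2:6]);x2,y2,w2,h2=map(int,sys.argv[6:10])
A=cv2.resize(cv2.imread('pics/s%s.png'%n)[y:y+h,x:x+w],(390,390),interpolation=3)
B=cv2.resize(cv2.imread('pics/t%s.png'%n)[y2:y2+h2,x2:x2+w2],(390,390),interpolation=3)
cv2.imwrite('pics/c%s.png'%n,np.hstack([A,B]))
E
python3 - <<'E'
from h import *
delta([.5512,.0126,.2],79.7)
E
python3 pic.py 3 110 90 110 110 310 170 80 80
```

```text
t 4.9667 pos [ 0.4621 -0.2339  0.2225] rot [1.797e+02 1.000e-01 9.690e+01] F [0.51 0.43 0.21] w 0.11
 turn deg (now axes) [ 0.29  0.09 17.18]  shift cm now axes [23.41 11.79  2.25]  in target axes [25.85  4.36  2.25]
```

View pics/c3.png

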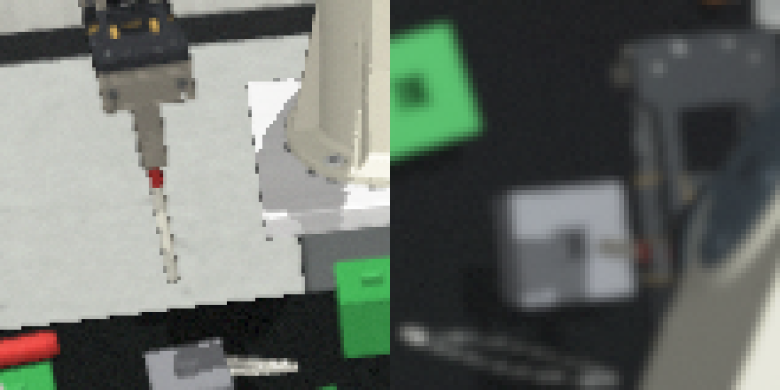

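Run:
```python
from h import *
import pickle
a,b=pickle.load(open('v3.pkl','rb'))
print(proj(a,[.4621,-.2339,.1487]),proj(b,[.4621,-.2339,.1487]),'seen side',110+174/390*110-.4,90+281/390*110-.4,'top',310+(597-390)/390*80-.4,170+247/390*80-.4)
print(proj(a,[.4621,-.2339,.2225]))
print(tri(ray(a,110+174/390*110-.4,90+281/390*110-.4),ray(b,310+(598-390)/390*80-.4,170+247/390*80-.4)))
```

```text
[158.6529862  168.31213663] [353.93169586 219.95139844] seen side 158.6769230769231 168.85641025641027 top 352.0615384615385 220.26666666666665
[154.72230646 145.83511027]
(array([ 0.46106202, -0.23225179,  0.14562841]), np.float64(0.00397671775028969))
```

Pen is out and hangs straight (lower end at side px 159,169; predicted 158.7,168.3). Next: turn, then traverse to the button.

>>> arm_command:
  plan:
    - [0,0,5.8,0,0,0,0]
    - [0,0,5.8,0,0,0,0]
    - [0,0,5.6,0,0,0,0]
    - [0,0,0,2.5,0.4,0.2,0]
    - [0,0,0,3.5,0.6,0.2,0]
    - [0,0,0,3.5,0.6,0.2,0]
    - [0,0,0,3.5,0.6,0.2,0]
    - [0,0,0,3.5,0.6,0.2,0]
    - [0,0,0,3.5,0.6,0.2,0]
    - [0,0,0,2.5,0.4,0,0]

```text
time_s: 5.9
tcp_pos: [0.5346, -0.0142, 0.1925]
tcp_rot: [-3.122, 0.001, 1.366]
force: [0.8, -0.2, -0.3]
gripper_width: 0.108
```

>>> arm_command:
  plan:
    - [0,0,0,0,0,0,0]
    - [0,0,0,0,0,0,0]

```text
time_s: 6.07
tcp_pos: [0.5339, -0.0093, 0.1889]
tcp_rot: [-3.117, 0.0, 1.371]
force: [-0.6, -0.5, -0.5]
gripper_width: 0.109
```

Run:
```python
from h import *
delta([.5512,.0126,.18],79.7)
```

```text
t 6.0667 pos [ 0.5339 -0.0093  0.1889] rot [-178.6    0.    78.6] F [-0.61 -0.52 -0.52] w 0.109
 turn deg (now axes) [-1.43  0.01 -1.14]  shift cm now axes [2.49 1.29 0.86]  in target axes [2.46 1.31 0.89]
```

>>> arm_command:
  plan:
    - [-1.4,0,-1.1,1.2,0.65,0.2,0]
    - [0,0,0,1.2,0.6,0.1,0]
    - [0,0,0,0,0,0,0]
    - [0,0,0,0,0,0,0]

```text
time_s: 6.4
tcp_pos: [0.5481, 0.0105, 0.1819]
tcp_rot: [-3.134, 0.003, 1.389]
force: [0.2, -0.9, -0.4]
gripper_width: 0.114
```

Run:
```python
from h import *
delta([.5512,.0126,.18],79.7)
```

```text
t 6.4 pos [0.5481 0.0105 0.1819] rot [-1.796e+02  1.000e-01  7.960e+01] F [ 0.19 -0.88 -0.38] w 0.114
 turn deg (now axes) [-0.42  0.15 -0.09]  shift cm now axes [0.26 0.27 0.19]  in target axes [0.26 0.27 0.19]
```

>>> arm_command:
  plan:
    - [-0.4,0.1,0,0.26,0.27,0.8,0]
    - [0,0,0,0,0,0.8,0]
    - [0,0,0,0,0,0,0]
    - [0,0,0,0,0,0,0]

```text
time_s: 6.73
tcp_pos: [0.5505, 0.0102, 0.1637]
tcp_rot: [-3.14, 0.002, 1.386]
force: [0.3, 0.6, -0.4]
gripper_width: 0.109
```

```bash
python3 - <<'E'
from h import *
delta([.5512,.0126,.16],79.7)
E
python3 pic.py 4 225 120 80 80 230 150 60 60
```

```text
t 6.7333 pos [0.5505 0.0102 0.1637] rot [-1.799e+02  1.000e-01  7.940e+01] F [ 0.34  0.63 -0.36] w 0.109
 turn deg (now axes) [-0.09  0.09 -0.27]  shift cm now axes [0.25 0.03 0.37]  in target axes [0.25 0.03 0.37]
```

View pics/c4.png

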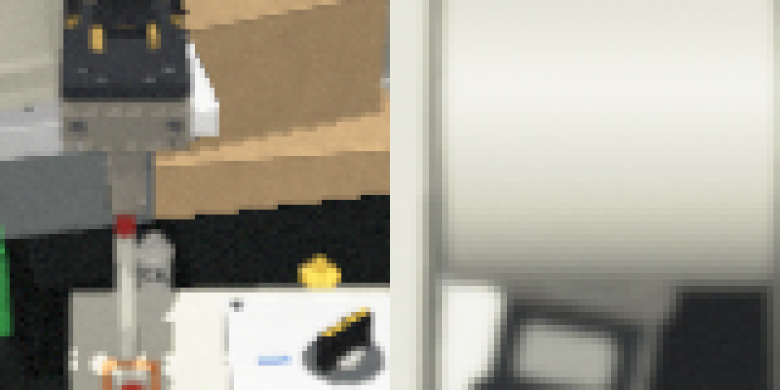

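Run:
```python
from m import *
A,B=pickle.load(open('v4.pkl','rb'))
print('pen bot pred',proj(A,[.5505,.0102,.0899]),'seen',225+128.5/390*80-.4,120+359/390*80-.4)
print('hole pred',proj(a,[.5512,.0126,.075]),'btn pred',proj(a,[.5512,.0126,.068]))
H=hsv(a);org=((H[...,0]>=5)&(H[...,0]<22)&(H[...,1]>90)&(H[...,2]>150))
v,u=np.nonzero(org[185:207,242:265]);print((u.min()+u.max())/2+242,(v.min()+v.max())/2+185,onz(a,(u.min()+u.max())/2+242,(v.min()+v.max())/2+185,.075))
im=cv2.imread('pics/s4.png')[170:215,232:272];cv2.imwrite('pics/c5.png',cv2.resize(im,None,fx=14,fy=13,interpolation=0))
```

```text
pen bot pred [250.81052569 193.02026582] seen 250.95897435897436 193.24102564102563
hole pred [251.7456835  197.20575768] btn pred [251.76516423 199.128939  ]
251.5 197.5 [0.55234084 0.01167095 0.075     ]
```

View pics/c5.png

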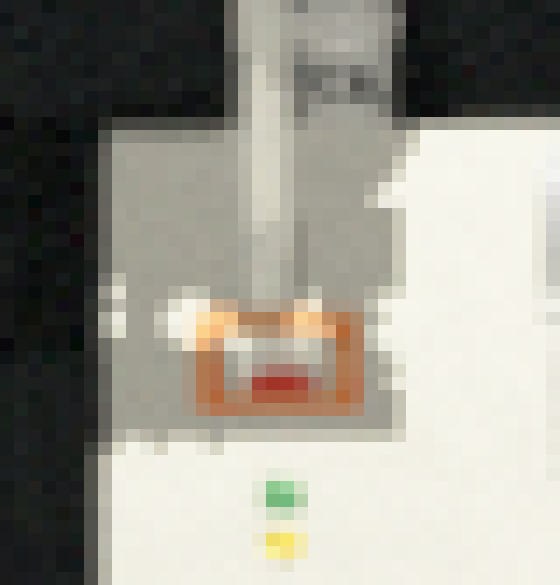

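>>> arm_command:
  plan:
    - [0,0,0,0.22,0.05,0.5,0]
    - [0,0,0,0,0,0,0]
    - [0,0,0,0,0,0,0]

```text
time_s: 7.08
tcp_pos: [0.5518, 0.0122, 0.1591]
tcp_rot: [-3.141, 0.001, 1.386]
force: [0.7, 1.1, 0.2]
gripper_width: 0.111
```

Run:
```python
from h import *
delta([.5515,.0122,.142],79.7)
```

```text
t 7.0833 pos [0.5518 0.0122 0.1591] rot [-1.80e+02  1.00e-01  7.94e+01] F [0.73 1.06 0.17] w 0.111
 turn deg (now axes) [-0.03  0.08 -0.3 ]  shift cm now axes [-0.01 -0.03  1.71]  in target axes [-0.01 -0.03  1.71]
```

>>> arm_command:
  plan:
    - [0,0,0,0,0,0.7,0]
    - [0,0,0,0,0,0.5,0]
    - [0,0,0,0,0,0,0]
    - [0,0,0,0,0,0,0]

```text
time_s: 7.42
tcp_pos: [0.5519, 0.0124, 0.146]
tcp_rot: [3.142, 0.001, 1.386]
force: [0.8, 0.5, 0.0]
gripper_width: 0.114
```

Run:
```python
from h import *
delta([.5515,.0122,.142],79.7)
```

```text
t 7.4167 pos [0.5519 0.0124 0.146 ] rot [1.80e+02 1.00e-01 7.94e+01] F [0.77 0.45 0.05] w 0.114
 turn deg (now axes) [ 0.    0.07 -0.28]  shift cm now axes [-0.03 -0.04  0.4 ]  in target axes [-0.03 -0.04  0.4 ]
```

Inside the hole, no contact force yet. Press.

>>> arm_command:
  plan:
    - [0,0,0,0,0,0.4,0]
    - [0,0,0,0,0,0.2,0]
    - [0,0,0,0,0,0.2,0]

```text
time_s: 7.67
tcp_pos: [0.5525, 0.0125, 0.138]
tcp_rot: [3.141, 0.001, 1.386]
force: [-1.2, -0.3, 4.6]
gripper_width: 0.109
```

>>> arm_command:
  plan:
    - [0,0,0,0,0,0.3,0]
    - [0,0,0,0,0,0.3,0]

```text
time_s: 7.83
tcp_pos: [0.5567, 0.0126, 0.1369]
tcp_rot: [3.132, -0.001, 1.386]
force: [-4.0, 0.3, 31.4]
gripper_width: 0.119
```

>>> arm_command:
  plan:
    - [0,0,0,0,0,-0.2,0]
    - [0,0,0,-0.05,-0.3,-1,0]
    - [0,0,0,0,0,-2,0]
    - [0,0,0,0,0,-2,0]
    - [0,0,0,0,0,-1,0]
    - [0,0,0,0,0,0,0]
    - [0,0,0,0,0,0,0]

```text
time_s: 8.42
tcp_pos: [0.5521, 0.0127, 0.2032]
tcp_rot: [3.132, -0.001, 1.386]
force: [-1.0, -0.2, -1.2]
gripper_width: 0.111
```

```bash
python3 - <<'E'
from h import *
delta([.4624,-.2349,.22],97)
E
python3 pic.py 6 225 100 80 120 230 150 60 60
python3 - <<'E'
from h import *
im=cv2.imread('pics/s6.png')[130:210,225:285];cv2.imwrite('pics/c6.png',cv2.resize(im,None,fx=9,fy=7,interpolation=0))
E
```

```text
t 8.4167 pos [0.5521 0.0127 0.2032] rot [ 1.794e+02 -1.000e-01  7.940e+01] F [-0.95 -0.21 -1.18] w 0.111
 turn deg (now axes) [  0.57   0.03 -17.58]  shift cm now axes [-25.99  -4.26  -1.75]  in target axes [-23.48 -11.93  -1.68]
```

View pics/c6.png

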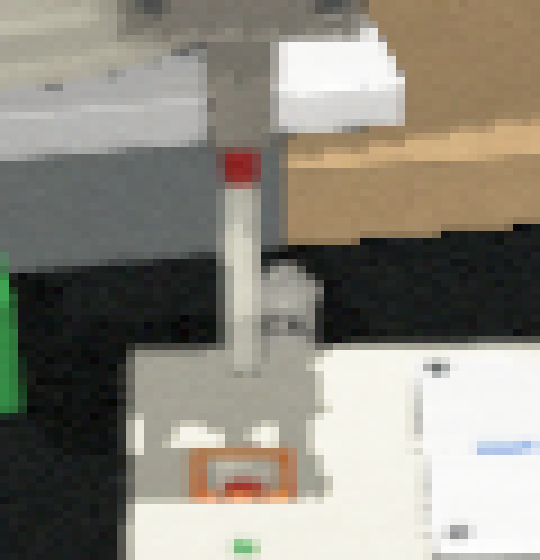

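Run:
```python
from h import *
import pickle
a,b=pickle.load(open('v6.pkl','rb'))
print(proj(a,[.5521,.0127,.1294]),proj(a,[.5521,.0127,.1344]),'seen',225+245/9-.5,130+372/7-.5)
```

```text
[251.68927913 181.95010036] [251.67470976 180.48420519] seen 251.72222222222223 182.64285714285714
```

>>> arm_command:
  plan:
    - [0.5,0,-5.9,-2,-0.3,-0.3,0]
    - [0,0,-5.9,0,0,-0.3,0]
    - [0,0,-5.8,0,0,-0.3,0]
    - [0,0,0,-2.5,-1.3,0,0]
    - [0,0,0,-3.3,-1.7,0,0]
    - [0,0,0,-3.3,-1.7,0,0]
    - [0,0,0,-3.3,-1.7,0,0]
    - [0,0,0,-3.3,-1.7,0,0]
    - [0,0,0,-2.5,-1.3,0,0]
    - [0,0,0,0,0,0,0]

```text
time_s: 9.35
tcp_pos: [0.4687, -0.205, 0.1999]
tcp_rot: [-3.126, -0.006, 1.715]
force: [-0.8, 0.2, -0.7]
gripper_width: 0.11
```

Run:
```python
from h import *
delta([.4624,-.2349,.2],97)
```

```text
t 9.35 pos [ 0.4687 -0.205   0.1999] rot [-179.1   -0.3   98.3] F [-0.82  0.25 -0.74] w 0.11
 turn deg (now axes) [-0.88 -0.32  1.27]  shift cm now axes [-2.87 -1.05 -0.01]  in target axes [-2.89 -0.99 -0.01]
```

>>> arm_command:
  plan:
    - [-0.9,-0.3,1.2,-1.5,-0.5,0,0]
    - [0,0,0,-1.3,-0.45,0,0]
    - [0,0,0,0,0,0,0]
    - [0,0,0,0,0,0,0]

```text
time_s: 9.68
tcp_pos: [0.4601, -0.2349, 0.1955]
tcp_rot: [-3.137, -0.005, 1.688]
force: [0.3, -0.4, 0.0]
gripper_width: 0.11
```

Run:
```python
from h import *
delta([.4624,-.2349,.15],97)
```

```text
t 9.6833 pos [ 0.4601 -0.2349  0.1955] rot [-179.8   -0.3   96.7] F [ 0.32 -0.43  0.01] w 0.11
 turn deg (now axes) [-0.24 -0.27 -0.27]  shift cm now axes [-0.04  0.25  4.55]  in target axes [-0.02  0.23  4.55]
```

>>> arm_command:
  plan:
    - [-0.2,-0.2,-0.2,0,0.2,1.5,0]
    - [0,0,0,0,0,2,0]
    - [0,0,0,0,0,0.7,0]
    - [0,0,0,0,0,0,0]
    - [0,0,0,0,0,0,0]

```text
time_s: 10.1
tcp_pos: [0.4628, -0.2303, 0.1508]
tcp_rot: [-3.139, -0.004, 1.694]
force: [0.1, -0.8, -0.0]
gripper_width: 0.113
```

Run:
```python
from h import *
delta([.4624,-.2349,.0838],97)
```

```text
t 10.1 pos [ 0.4628 -0.2303  0.1508] rot [-179.9   -0.2   97.1] F [ 0.14 -0.77 -0.04] w 0.113
 turn deg (now axes) [-0.13 -0.22  0.06]  shift cm now axes [-0.48 -0.08  6.7 ]  in target axes [-0.45 -0.09  6.7 ]
```

>>> arm_command:
  plan:
    - [-0.1,-0.2,0,-0.45,-0.08,0.3,0]
    - [0,0,0,0,0,0,0]
    - [0,0,0,0,0,0,0]

```text
time_s: 10.35
tcp_pos: [0.4637, -0.2346, 0.149]
tcp_rot: [3.141, 0.001, 1.695]
force: [-0.8, 0.6, -0.0]
gripper_width: 0.107
```

```bash
python3 - <<'E'
from h import *
delta([.4624,-.2349,.0838],97)
E
python3 pic.py 7 130 130 60 60 310 170 80 80
```

```text
t 10.35 pos [ 0.4637 -0.2346  0.149 ] rot [180.    0.   97.1] F [-0.81  0.59 -0.05] w 0.107
 turn deg (now axes) [0.05 0.04 0.14]  shift cm now axes [-0.01 -0.13  6.52]  in target axes [-0.01 -0.13  6.52]
```

View pics/c7.png

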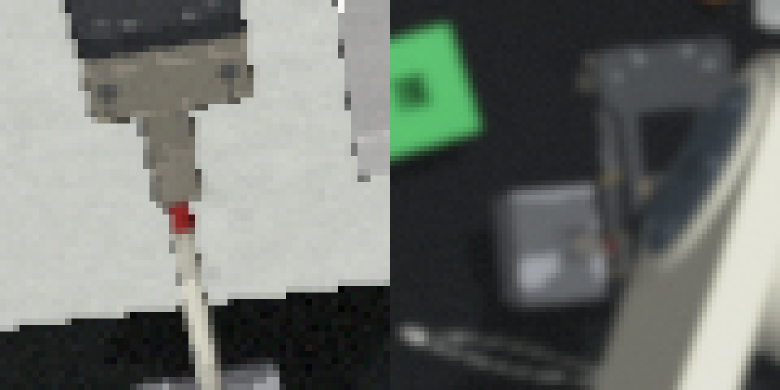

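>>> arm_command:
  plan:
    - [0,0,0,0,-0.12,0.7,0]
    - [0,0,0,0,0,0.7,0]
    - [0,0,0,0,0,0.7,0]
    - [0,0,0,0,0,0.5,0]
    - [0,0,0,0,0,0,0]

```text
time_s: 10.87
tcp_pos: [0.4626, -0.2353, 0.1212]
tcp_rot: [3.139, 0.002, 1.695]
force: [0.4, -0.1, -0.6]
gripper_width: 0.108
```

Run:
```python
from h import *
delta([.4624,-.2349,.0838],97)
```

```text
t 10.8667 pos [ 0.4626 -0.2353  0.1212] rot [1.799e+02 1.000e-01 9.710e+01] F [ 0.36 -0.05 -0.62] w 0.108
 turn deg (now axes) [0.13 0.09 0.1 ]  shift cm now axes [ 0.05 -0.03  3.74]  in target axes [ 0.04 -0.02  3.74]
```

>>> arm_command:
  plan:
    - [0,0,0,0,0,0.9,0]
    - [0,0,0,0,0,0.9,0]
    - [0,0,0,0,0,0.9,0]
    - [0,0,0,0,0,0.6,0]
    - [0,0,0,0,0,0,0]
    - [0,0,0,0,0,0,0]

```text
time_s: 11.37
tcp_pos: [0.4623, -0.2351, 0.0835]
tcp_rot: [3.141, 0.001, 1.695]
force: [-0.3, -0.7, 12.5]
gripper_width: 0.109
```

Run:
```python
from h import *
delta([.4624,-.2349,.0838],97)
```

```text
t 11.3667 pos [ 0.4623 -0.2351  0.0835] rot [179.9   0.   97.1] F [-0.33 -0.65 12.53] w 0.109
 turn deg (now axes) [0.06 0.04 0.1 ]  shift cm now axes [ 0.02  0.02 -0.03]  in target axes [ 0.02  0.02 -0.03]
```

Pen is on the stand floor. Open and rise.

>>> arm_command:
  plan:
    - [0,0,0,0,0,-0.05,0]
    - [0,0,0,0,0,0,30]
    - [0,0,0,0,0,0,60]
    - [0,0,0,0,0,0,60]
    - [0,0,0,0,0,0,60]
    - [0,0,0,0,0,0,60]

```text
time_s: 11.87
tcp_pos: [0.4631, -0.2355, 0.0849]
tcp_rot: [3.139, 0.002, 1.695]
force: [-0.2, -0.1, 0.0]
gripper_width: 0.451
```

>>> arm_command:
  plan:
    - [0,0,0,0,0,0,60]
    - [0,0,0,0,0,-2,60]
    - [0,0,0,0,0,-3,60]
    - [0,0,0,0,0,-3,60]
    - [0,0,0,0,0,-3,60]
    - [0,0,0,0,0,-2,60]
    - [0,0,0,0,0,0,60]

```text
time_s: 12.45
tcp_pos: [0.4608, -0.2343, 0.2188]
tcp_rot: [-3.139, -0.001, 1.695]
force: [1.0, -0.9, 0.0]
gripper_width: 0.601
```

```bash
python3 - <<'E'
from h import *
delta([.5725,.1326,.2],121.9)
E
python3 pic.py 8 130 110 110 110 310 170 80 80
```

```text
t 12.45 pos [ 0.4608 -0.2343  0.2188] rot [-1.799e+02 -1.000e-01  9.710e+01] F [ 1.04 -0.94  0.01] w 0.601
 turn deg (now axes) [ -0.1   -0.11 -24.8 ]  shift cm now axes [35.03 15.62  1.9 ]  in target axes [25.25 28.87  1.88]
```

View pics/c8.png

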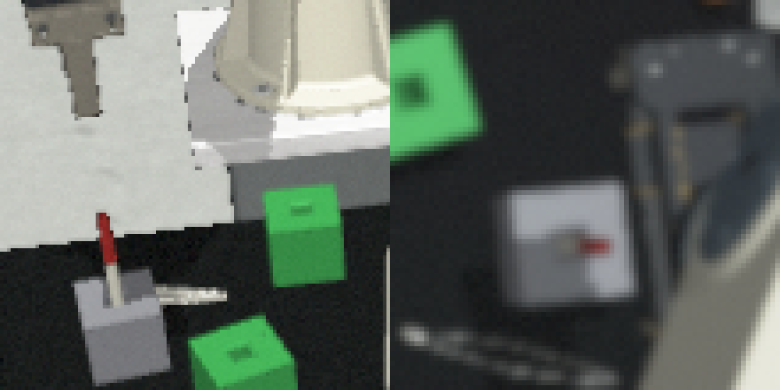

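```bash
cat > ang.py <<'E'
from m import *
def slot(s,win,lo=(18,80,80),z=.1145):
    H=hsv(s);m=((H[...,0]>=lo[0])&(H[...,0]<34)&(H[...,1]>lo[1])&(H[...,2]>lo[2]))
    x,y,w,h=win;v,u=np.nonzero(m[y:y+h,x:x+w]);q=np.array([onz(s,i+x,j+y,z)[:2] for i,j in zip(u,v)],np.float32)
    wt=len(q);l=cv2.fitLine(q,2,0,.01,.01).ravel();an=np.degrees(np.arctan2(l[1],l[0]))%180
    return wt,an,l[2:],(u.min()+x,v.min()+y,u.max()+x,v.max()+y)
if __name__=='__main__':
    for t in((18,60,80),(18,90,90),(18,130,110),(18,150,130)):
        print('top',slot(b,(200,165,35,30),t))
        print('side',slot(a,(285,180,25,20),t))
E
python3 ang.py
```

```text
top (45, np.float32(121.061035), array([0.5719755 , 0.13195273], dtype=float32), (np.int64(211), np.int64(174), np.int64(222), np.int64(182)))
side (20, np.float32(120.39463), array([0.5738202 , 0.13188644], dtype=float32), (np.int64(291), np.int64(183), np.int64(300), np.int64(188)))
top (37, np.float32(121.87846), array([0.5716706 , 0.13215873], dtype=float32), (np.int64(211), np.int64(174), np.int64(221), np.int64(182)))
side (18, np.float32(120.15395), array([0.57448226, 0.1311241 ], dtype=float32), (np.int64(291), np.int64(183), np.int64(300), np.int64(188)))
top (17, np.float32(121.03375), array([0.5716783 , 0.13139386], dtype=float32), (np.int64(212), np.int64(175), np.int64(221), np.int64(181)))
side (12, np.float32(119.84761), array([0.57562524, 0.12984343], dtype=float32), (np.int64(291), np.int64(184), np.int64(299), np.int64(188)))Traceback (most recent call last):
  File "ang.py", line 9, in <module>
    print('top',slot(b,(200,165,35,30),t))
                ~~~~^^^^^^^^^^^^^^^^^^^^^
  File "ang.py", line 5, in slot
    wt=len(q);l=cv2.fitLine(q,2,0,.01,.01).ravel();an=np.degrees(np.arctan2(l[1],l[0]))%180
                ~~~~~~~~~~~^^^^^^^^^^^^^^^
cv2.error: OpenCV(4.12.0) /io/opencv/modules/imgproc/src/linefit.cpp:618: error: (-215:Assertion failed) npoints2 >= 0 || npoints3 >= 0 in function 'fitLine'
```

>>> arm_command:
  plan:
    - [0,0,-6,0,0,0,60]
    - [0,0,-6,0,0,0,60]
    - [0,0,-6,0,0,0,60]
    - [0,0,-5.7,0,0,0,60]
    - [0,0,0,2,2.2,0,60]
    - [0,0,0,2.7,3,0,60]
    - [0,0,0,2.7,3,0,60]
    - [0,0,0,2.7,3,0,60]
    - [0,0,0,2.7,3,0,60]
    - [0,0,0,2.7,3,0,60]

```text
time_s: 13.38
tcp_pos: [0.5139, -0.0068, 0.1971]
tcp_rot: [-3.12, -0.023, 2.12]
force: [0.5, -0.3, -0.2]
gripper_width: 0.601
```

>>> arm_command:
  plan:
    - [0,0,0,2.7,3,0,60]
    - [0,0,0,2.7,3,0,60]
    - [0,0,0,1.5,1.8,0,60]
    - [0,0,0,0,0,0,60]
    - [0,0,0,0,0,0,60]

```text
time_s: 13.8
tcp_pos: [0.5404, 0.1043, 0.1865]
tcp_rot: [-3.108, -0.029, 2.127]
force: [-0.2, -0.1, -0.5]
gripper_width: 0.601
```

Run:
```python
from h import *
delta([.5726,.1325,.15],120.8)
```

```text
t 13.8 pos [0.5404 0.1043 0.1865] rot [-178.1   -1.7  121.8] F [-0.2  -0.07 -0.52] w 0.601
 turn deg (now axes) [-1.92 -1.67  1.07]  shift cm now axes [0.59 4.34 3.53]  in target axes [0.77 4.21 3.65]
```

>>> arm_command:
  plan:
    - [-1.9,-1.6,1,0.35,2.1,0.2,60]
    - [0,0,0,0.35,2.1,0.5,60]
    - [0,0,0,0,0,0.5,60]
    - [0,0,0,0,0,0,60]
    - [0,0,0,0,0,0,60]

```text
time_s: 14.22
tcp_pos: [0.5682, 0.1271, 0.167]
tcp_rot: [-3.131, -0.002, 2.107]
force: [-0.3, -0.4, -0.5]
gripper_width: 0.598
```

Run:
```python
from h import *
delta([.5726,.1325,.13],120.8)
```

```text
t 14.2167 pos [0.5682 0.1271 0.167 ] rot [-1.794e+02 -1.000e-01  1.207e+02] F [-0.29 -0.36 -0.45] w 0.598
 turn deg (now axes) [-0.58 -0.11 -0.08]  shift cm now axes [0.23 0.69 3.7 ]  in target axes [0.24 0.65 3.7 ]
```

>>> arm_command:
  plan:
    - [-0.6,-0.1,0,0.23,0.65,1,60]
    - [0,0,0,0,0,1.5,60]
    - [0,0,0,0,0,1,60]
    - [0,0,0,0,0,0,60]
    - [0,0,0,0,0,0,60]

```text
time_s: 14.63
tcp_pos: [0.5696, 0.1264, 0.1305]
tcp_rot: [-3.139, -0.0, 2.102]
force: [1.0, -0.1, 0.2]
gripper_width: 0.597
```

```bash
python3 - <<'E'
from h import *
delta([.5726,.1325,.095],120.8)
E
python3 pic.py 9 250 110 90 110 170 135 100 90
```

```text
t 14.6333 pos [0.5696 0.1264 0.1305] rot [-179.8   -0.   120.5] F [ 1.   -0.1   0.21] w 0.597
 turn deg (now axes) [-0.17 -0.03 -0.35]  shift cm now axes [0.38 0.58 3.55]  in target axes [0.37 0.57 3.55]
```

View pics/c9.png

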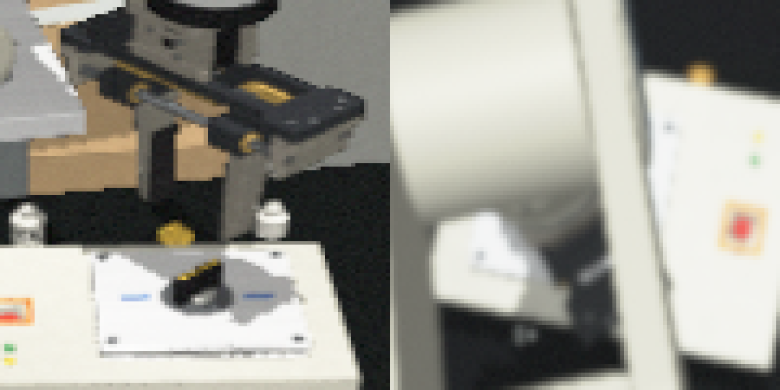

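Fingers (side crop 155,170 and 240,180) straddle the wing (200,280); still about 6 mm short sideways. Correcting.

>>> arm_command:
  plan:
    - [-0.1,0,-0.2,0.37,0.58,0.3,60]
    - [0,0,0,0,0,0,60]
    - [0,0,0,0,0,0,60]

```text
time_s: 14.98
tcp_pos: [0.5745, 0.1333, 0.1296]
tcp_rot: [3.139, 0.001, 2.106]
force: [0.7, -0.0, 0.2]
gripper_width: 0.603
```

Run:
```python
from h import *
delta([.5726,.1325,.095],120.8)
```

```text
t 14.9833 pos [0.5745 0.1333 0.1296] rot [179.9   0.  120.7] F [ 0.71 -0.04  0.2 ] w 0.603
 turn deg (now axes) [ 0.13  0.03 -0.15]  shift cm now axes [ 0.03 -0.22  3.46]  in target axes [ 0.03 -0.21  3.46]
```

>>> arm_command:
  plan:
    - [0.1,0,-0.1,0,-0.15,1,60]
    - [0,0,0,0,0,1,60]
    - [0,0,0,0,0,1,60]
    - [0,0,0,0,0,0.4,60]
    - [0,0,0,0,0,0,60]
    - [0,0,0,0,0,0,60]

```text
time_s: 15.48
tcp_pos: [0.5728, 0.1329, 0.0915]
tcp_rot: [-3.141, 0.0, 2.109]
force: [0.2, -0.1, 0.5]
gripper_width: 0.598
```

Run:
```python
from h import *
delta([.5726,.1325,.095],120.8)
```

```text
t 15.4833 pos [0.5728 0.1329 0.0915] rot [-180.     0.   120.8] F [ 0.23 -0.05  0.53] w 0.598
 turn deg (now axes) [-0.01  0.02  0.03]  shift cm now axes [-0.03 -0.04 -0.35]  in target axes [-0.03 -0.04 -0.35]
```

>>> arm_command:
  plan:
    - [0,0,0,0,0,-0.25,40]
    - [0,0,0,0,0,0,20]
    - [0,0,0,0,0,0,0]
    - [0,0,0,0,0,0,0]
    - [0,0,0,0,0,0,0]
    - [0,0,0,0,0,0,0]
    - [0,0,0,0,0,0,0]
    - [0,0,0,0,0,0,0]
  squeeze: 20

```text
time_s: 16.15
tcp_pos: [0.5737, 0.133, 0.0955]
tcp_rot: [3.14, 0.001, 2.109]
force: [-0.1, -0.7, 0.4]
gripper_width: 0.042
```

Run:
```python
from h import *
delta([.5726,.1325,.095],79.7)
```

```text
t 16.15 pos [0.5737 0.133  0.0955] rot [1.799e+02 1.000e-01 1.208e+02] F [-0.06 -0.7   0.45] w 0.042
 turn deg (now axes) [1.100e-01 2.000e-02 4.112e+01]  shift cm now axes [ 0.01 -0.12  0.05]  in target axes [-0.07 -0.1   0.05]
```

Run:
```python
from h import *
s=shot('side','s10.png')
im=cv2.imread('pics/s10.png')[120:215,260:340];cv2.imwrite('pics/c10.png',cv2.resize(im,None,fx=6,fy=6,interpolation=0))
delta([.5726,.1325,.095],79.7)
```

```text
t 16.2 pos [0.5737 0.133  0.0955] rot [1.799e+02 1.000e-01 1.208e+02] F [-0.23  0.13 -0.  ] w 0.008
 turn deg (now axes) [1.100e-01 2.000e-02 4.112e+01]  shift cm now axes [ 0.01 -0.12  0.05]  in target axes [-0.07 -0.1   0.05]
```

View pics/c10.png

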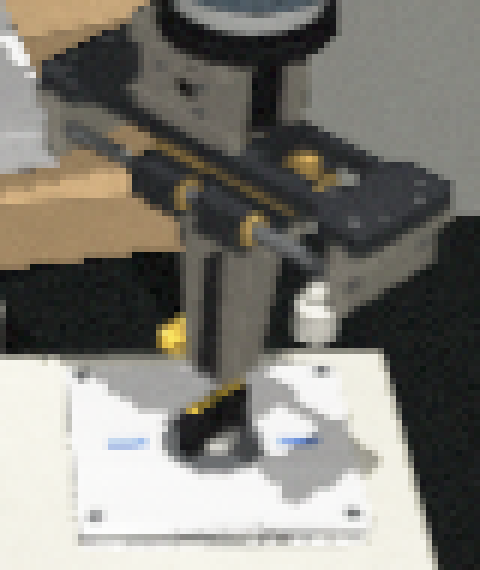

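Run:
```python
from m import *
print(proj(a,[.5737,.133,.0955]),proj(a,[.5726,.1325,.1145]),proj(a,[.5726,.1325,.0875]))
print(onz(a,296.7,183,.0955),onz(a,296.7,183,.1145),onz(a,296.7,183,.125))
print(read_state()['joints'])
```

```text
[295.69493795 190.92377047] [295.80517185 185.29980949] [295.2503234  192.95047638]
[0.53918073 0.14583371 0.0955    ] [0.563015   0.13781942 0.1145    ] [0.57618657 0.13339046 0.125     ]
[ 2.25608974e-01  3.89574340e-01  1.78884550e+00 -5.37185360e-04
  9.61274507e-01 -3.11952311e-01]
```

Neither the shut width (about 0) nor the picture fits a grasp: the finger tips appear at side px (297,183), but the reported TCP projects to (295.7,191). So the tips are really higher than reported and passed over the wing. I'll quantify this before moving.

Run:
```python
from m import *
import math
im=cv2.imread('pics/s10.png')[165:200,280:315];cv2.imwrite('pics/c11.png',cv2.resize(im,None,fx=16,fy=16,interpolation=0))
ya=math.radians(120.8);tx=np.array([math.cos(ya),math.sin(ya)]);ty=np.array([math.sin(ya),-math.cos(ya)])
c=np.array([.5737,.133])
for z in(.0955,.115,.125,.135):
    print(z,[np.round(proj(a,[*(c+tx*i+ty*j),z]),1).tolist() for i,j in((-.01,.018),(.01,.018),(-.01,0),(.01,-.018),(-.01,-.018))])
# pen images: tips closed on pen, TCP .5521,.0127,.2032
ya=math.radians(79.4);tx=np.array([math.cos(ya),math.sin(ya)]);ty=np.array([math.sin(ya),-math.cos(ya)])
for d in(0,.02,.03,.04): print('pen',d,np.round(proj(a,[*(np.array([.5521,.0127])+ty*.023),.2032+d]),1))
print('seen row',130+148/7-.5)
```

```text
0.0955 [[298.0, 195.4], [302.9, 192.4], [293.2, 192.4], [293.5, 186.5], [288.5, 189.5]]
0.115 [[298.4, 189.9], [303.4, 186.8], [293.6, 186.9], [293.8, 181.0], [288.9, 183.9]]
0.125 [[298.6, 187.0], [303.6, 183.9], [293.8, 184.0], [294.0, 178.1], [289.0, 181.1]]
0.135 [[298.9, 184.0], [303.9, 181.0], [294.0, 181.0], [294.2, 175.2], [289.2, 178.1]]
pen 0 [251.6 164.5]
pen 0.02 [251.5 158. ]
pen 0.03 [251.5 154.7]
pen 0.04 [251.4 151.4]
seen row 150.64285714285714
```

View pics/c11.png

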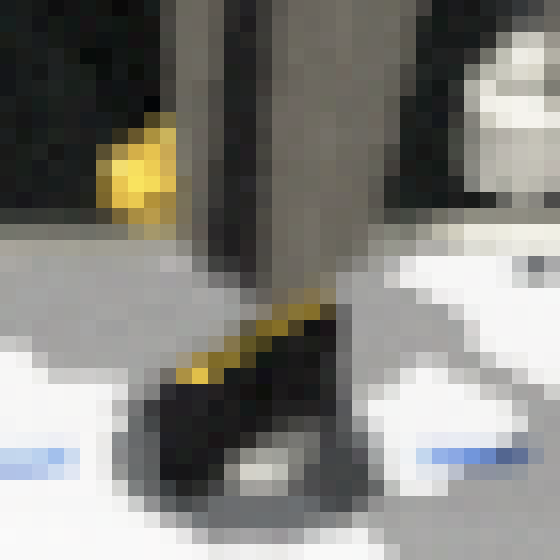

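Both pictures put the tips about 40 mm above the reported TCP (roughly 38 and 42 mm). The offset is constant, so the relative pen moves held. I'll open, lower in stages and check by picture.

>>> arm_command:
  plan:
    - [0,0,0,0,-0.1,0,60]
    - [0,0,0,0,0,0,60]
    - [0,0,0,0,0,0,60]
    - [0,0,0,0,0,0,60]
    - [0,0,0,0,0,0,60]
    - [0,0,0,0,0,0,60]
    - [0,0,0,0,0,0,60]
    - [0,0,0,0,0,0,60]

```text
time_s: 16.87
tcp_pos: [0.5726, 0.1325, 0.0954]
tcp_rot: [3.14, 0.001, 2.109]
force: [1.1, -0.0, -0.6]
gripper_width: 0.566
```

Run:
```python
from h import *
delta([.5726,.1325,.075],120.8)
```

```text
t 16.8667 pos [0.5726 0.1325 0.0954] rot [1.799e+02 1.000e-01 1.208e+02] F [ 1.09 -0.01 -0.63] w 0.566
 turn deg (now axes) [0.08 0.05 0.02]  shift cm now axes [ 0.01 -0.    2.04]  in target axes [ 0.01 -0.    2.04]
```

>>> arm_command:
  plan:
    - [0,0,0,0,0,0.6,60]
    - [0,0,0,0,0,0.7,60]
    - [0,0,0,0,0,0.7,60]
    - [0,0,0,0,0,0.4,60]
    - [0,0,0,0,0,0,60]
    - [0,0,0,0,0,0,60]

```text
time_s: 17.37
tcp_pos: [0.5721, 0.1323, 0.0679]
tcp_rot: [3.141, 0.001, 2.109]
force: [-0.4, 0.5, -0.5]
gripper_width: 0.597
```

Run:
```python
from h import *
s=shot('side','s12.png')
im=cv2.imread('pics/s12.png')[140:215,265:330];cv2.imwrite('pics/c12.png',cv2.resize(im,None,fx=8,fy=8,interpolation=0))
delta([.5726,.1325,.058],120.8)
```

```text
t 17.4167 pos [0.572  0.1323 0.068 ] rot [180.    0.  120.8] F [-0.17  0.89 -0.09] w 0.602
 turn deg (now axes) [0.01 0.03 0.02]  shift cm now axes [-0.01  0.06  1.  ]  in target axes [-0.01  0.06  1.  ]
```

View pics/c12.png

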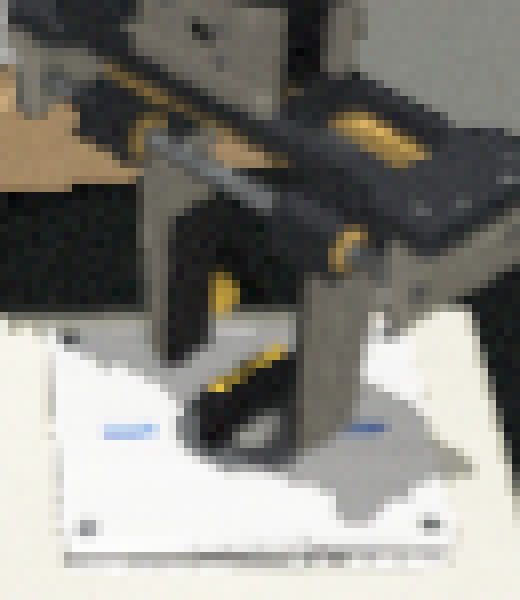

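The fingers now straddle the wing (crop 250,400). They're at reported z 0.068 with no contact, below the panel's own height, which confirms the offset. A bit lower, then close.

>>> arm_command:
  plan:
    - [0,0,0,0,0.06,0.4,60]
    - [0,0,0,0,0,0.4,60]
    - [0,0,0,0,0,0,60]
    - [0,0,0,0,0,0,40]
    - [0,0,0,0,0,0,20]
    - [0,0,0,0,0,0,0]
    - [0,0,0,0,0,0,0]
    - [0,0,0,0,0,0,0]
    - [0,0,0,0,0,0,0]
  squeeze: 20

```text
time_s: 18.17
tcp_pos: [0.5734, 0.1328, 0.06]
tcp_rot: [3.14, 0.001, 2.109]
force: [0.6, 0.1, -0.2]
gripper_width: 0.189
```

>>> arm_command:
  plan:
    - [0,0,0,0,0,0,0]
    - [0,0,0,0,0,0,0]
    - [0,0,0,0,0,0,0]

```text
time_s: 18.42
tcp_pos: [0.573, 0.1326, 0.0601]
tcp_rot: [3.14, 0.001, 2.109]
force: [1.0, 0.7, -0.2]
gripper_width: 0.109
```

Run:
```python
from h import *
delta([.5726,.1325,.06],79.75)
```

```text
t 18.4167 pos [0.573  0.1326 0.0601] rot [1.799e+02 1.000e-01 1.208e+02] F [ 1.01  0.73 -0.18] w 0.109
 turn deg (now axes) [8.000e-02 3.000e-02 4.108e+01]  shift cm now axes [ 0.01 -0.04  0.01]  in target axes [-0.02 -0.04  0.01]
```

>>> arm_command:
  plan:
    - [0,0,5,0,0,0,0]
    - [0,0,6,0,0,0,0]
    - [0,0,6,0,0,0,0]
    - [0,0,6,0,0,0,0]
    - [0,0,6,0,0,0,0]
    - [0,0,6,0,0,0,0]
    - [0,0,5,0,0,0,0]
    - [0,0,0,0,0,0,0]

```text
time_s: 19.08
tcp_pos: [0.5742, 0.1328, 0.0601]
tcp_rot: [3.138, -0.001, 1.378]
force: [-0.7, -0.5, 0.3]
gripper_width: 0.107
```

Run:
```python
from h import *
delta([.5726,.1325,.06],79.75)
```

```text
t 19.0833 pos [0.5742 0.1328 0.0601] rot [179.8  -0.   79. ] F [-0.7  -0.47  0.28] w 0.107
 turn deg (now axes) [ 0.21 -0.03 -0.79]  shift cm now axes [-0.06 -0.15  0.01]  in target axes [-0.06 -0.15  0.01]
```

>>> arm_command:
  plan:
    - [0.2,0,-0.7,-0.05,-0.12,0,0]
    - [0,0,0,0,0,0,0]
    - [0,0,0,0,0,0,40]
    - [0,0,0,0,0,0,75]
    - [0,0,0,0,0,0,75]
    - [0,0,0,0,0,0,75]
    - [0,0,0,0,0,0,75]
    - [0,0,0,0,0,0,75]
    - [0,0,0,0,0,0,75]
    - [0,0,0,0,0,0,75]

```text
time_s: 19.92
tcp_pos: [0.5733, 0.1328, 0.0603]
tcp_rot: [3.141, -0.001, 1.404]
force: [-0.1, 0.4, -0.5]
gripper_width: 0.663
```

Run:
```python
from h import *
delta([.5726,.1325,.05],79.75)
s=shot('side','s13.png')
im=cv2.imread('pics/s13.png')[140:215,265:330];cv2.imwrite('pics/c13.png',cv2.resize(im,None,fx=8,fy=8,interpolation=0))
```

```text
t 19.9167 pos [0.5733 0.1328 0.0603] rot [ 1.80e+02 -1.00e-01  8.04e+01] F [-0.09  0.42 -0.51] w 0.663
 turn deg (now axes) [ 0.05 -0.08  0.69]  shift cm now axes [-0.05 -0.07  1.03]  in target axes [-0.05 -0.07  1.03]
```

View pics/c13.png

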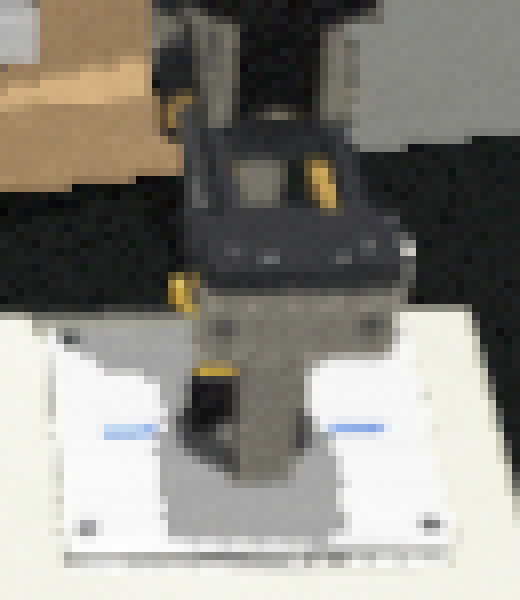

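>>> arm_command:
  plan:
    - [0,0,0.6,0,0,-1,75]
    - [0,0,0,0,0,-2,75]
    - [0,0,0,0,0,-3,75]
    - [0,0,0,0,0,-1,75]
    - [0,0,0,0,0,0,75]

```text
time_s: 20.38
tcp_pos: [0.5721, 0.1325, 0.1337]
tcp_rot: [-3.14, -0.0, 1.391]
force: [0.8, 0.6, -0.4]
gripper_width: 0.749
```

```bash
python3 - <<'E'
from h import *
delta([.5726,.1325,.06],79.75)
E
python3 pic.py 14 270 165 60 50 170 135 100 90
python3 - <<'E'
from ang import *
A,B=pickle.load(open('v14.pkl','rb'))
for t in((18,60,60),(18,90,80),(18,130,100)):
    try: print(slot(A,(283,178,30,20),t))
    except Exception as e: print('x')
H=hsv(A);bl=((H[...,0]>=98)&(H[...,0]<125)&(H[...,1]>60)&(H[...,2]>90));v,u=np.nonzero(bl[180:205,272:325]);q=np.array([onz(A,x+272,y+180,.0875)[:2] for x,y in zip(u,v)],np.float32)
l=cv2.fitLine(q,2,0,.01,.01).ravel();print('blue',len(q),np.degrees(np.arctan2(l[1],l[0]))%180,l[2:])
E
```

```text
t 20.3833 pos [0.5721 0.1325 0.1337] rot [-179.9   -0.    79.7] F [ 0.78  0.57 -0.36] w 0.749
 turn deg (now axes) [-0.11 -0.01 -0.06]  shift cm now axes [0.01 0.06 7.37]  in target axes [0.01 0.04 7.37]
(35, np.float32(17.35889), array([0.5592391 , 0.13027322], dtype=float32), (np.int64(286), np.int64(178), np.int64(302), np.int64(186)))
(20, np.float32(10.188922), array([0.56172764, 0.12816857], dtype=float32), (np.int64(287), np.int64(178), np.int64(301), np.int64(186)))
(15, np.float32(3.8959713), array([0.55694  , 0.1263003], dtype=float32), (np.int64(287), np.int64(178), np.int64(301), np.int64(186)))
blue 10 80.74679 [0.5760304 0.1412997]
```

View pics/c14.png

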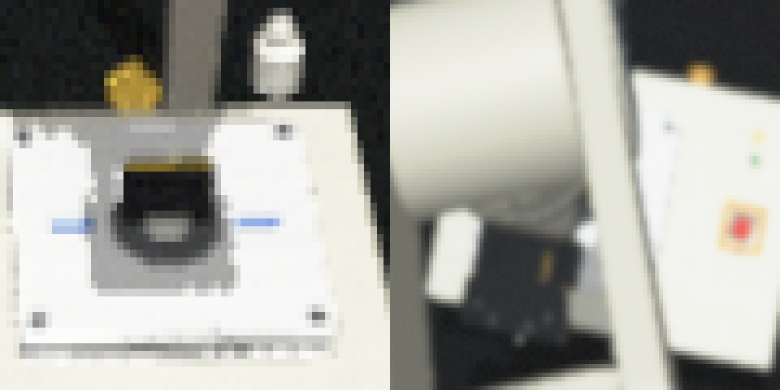

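```bash
python3 - <<'E'
from ang import *
A,B=pickle.load(open('v14.pkl','rb'))
for t in((14,60,60),(18,60,60),(18,90,80)):
    print(slot(A,(284,183,25,8),t))
E
python3 - <<'E'
import cv2
im=cv2.imread('pics/s14.png')[176:204,275:320];cv2.imwrite('pics/c15.png',cv2.resize(im,None,fx=16,fy=16,interpolation=0))
E
```

```text
(20, np.float32(82.68683), array([0.57467407, 0.13361423], dtype=float32), (np.int64(289), np.int64(185), np.int64(302), np.int64(186)))
(20, np.float32(82.68683), array([0.57467407, 0.13361423], dtype=float32), (np.int64(289), np.int64(185), np.int64(302), np.int64(186)))
(13, np.float32(78.23237), array([0.5751923 , 0.12946136], dtype=float32), (np.int64(289), np.int64(186), np.int64(301), np.int64(186)))
```

View pics/c15.png

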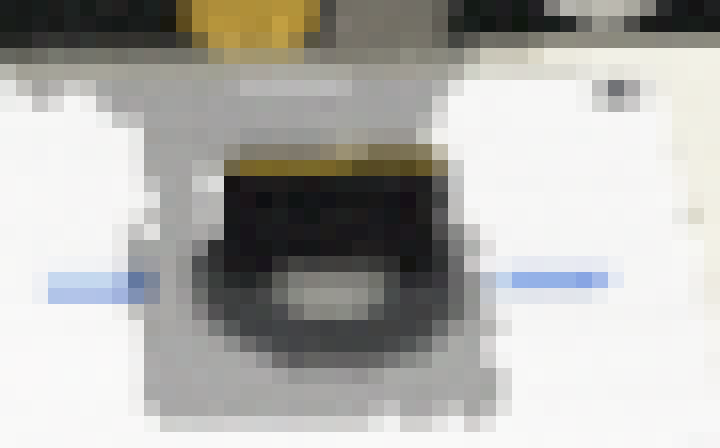

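Slot at 78–83° against 80–81° for the blue marks: in line. Now down with the fingers straddling the wing.

>>> arm_command:
  plan:
    - [0,0,0,0,0.05,2,75]
    - [0,0,0,0,0,2.5,75]
    - [0,0,0,0,0,2,75]
    - [0,0,0,0,0,0.8,75]
    - [0,0,0,0,0,0,75]
    - [0,0,0,0,0,0,75]

```text
time_s: 20.98
tcp_pos: [0.5706, 0.132, 0.0524]
tcp_rot: [-3.137, 0.001, 1.391]
force: [0.4, 0.9, 5.2]
gripper_width: 0.749
```

Run:
```python
from h import *
delta([.5726,.1325,.05],79.75)
```

```text
t 20.9833 pos [0.5706 0.132  0.0524] rot [-1.797e+02  1.000e-01  7.970e+01] F [0.42 0.93 5.17] w 0.749
 turn deg (now axes) [-0.27  0.06 -0.08]  shift cm now axes [0.09 0.19 0.24]  in target axes [0.09 0.19 0.24]
```

>>> arm_command:
  plan:
    - [0,0,0,0,0,0.3,75]
    - [0,0,0,0,0,0.2,75]

```text
time_s: 21.15
tcp_pos: [0.5706, 0.132, 0.0489]
tcp_rot: [-3.136, 0.001, 1.39]
force: [-3.8, -0.3, 8.3]
gripper_width: 0.752
```

>>> arm_command:
  plan:
    - [0,0,0,0,0,0.15,75]
    - [0,0,0,0,0,0,75]

```text
time_s: 21.32
tcp_pos: [0.5706, 0.132, 0.0496]
tcp_rot: [-3.136, 0.001, 1.39]
force: [-2.6, -0.3, 6.7]
gripper_width: 0.751
```

>>> arm_command:
  plan:
    - [0,0,0,0,0,0.3,75]
    - [0,0,0,0,0,0.3,75]

```text
time_s: 21.48
tcp_pos: [0.5708, 0.1321, 0.0473]
tcp_rot: [-3.137, 0.001, 1.39]
force: [-11.9, -2.7, 32.0]
gripper_width: 0.747
```

>>> arm_command:
  plan:
    - [0,0,0,0,0,0.3,75]

```text
time_s: 21.57
tcp_pos: [0.5709, 0.1321, 0.0473]
tcp_rot: [-3.137, 0.001, 1.39]
force: [-14.5, -2.5, 36.7]
gripper_width: 0.747
```

>>> arm_command:
  plan:
    - [0,0,0,0,0,0.15,75]

```text
time_s: 21.65
tcp_pos: [0.5707, 0.1321, 0.048]
tcp_rot: [-3.138, 0.001, 1.39]
force: [-4.5, -1.3, 8.1]
gripper_width: 0.751
```

```bash
python3 - <<'E'
from h import *
delta([.5726,.1325,.05],79.75)
E
python3 pic.py 16 265 140 65 75 310 170 80 80
python3 - <<'E'
from h import *
delta([.5726,.1325,.05],79.75)
E
```

```text
t 21.65 pos [0.5707 0.1321 0.048 ] rot [-179.8    0.    79.6] F [-4.49 -1.3   8.08] w 0.751
 turn deg (now axes) [-0.23  0.05 -0.13]  shift cm now axes [ 0.08  0.18 -0.2 ]  in target axes [ 0.08  0.18 -0.2 ]
t 21.75 pos [0.5707 0.1321 0.0477] rot [-179.8    0.    79.6] F [-4.94 -1.1   9.96] w 0.751
 turn deg (now axes) [-0.23  0.05 -0.13]  shift cm now axes [ 0.08  0.18 -0.23]  in target axes [ 0.08  0.18 -0.23]
```

View pics/c16.png

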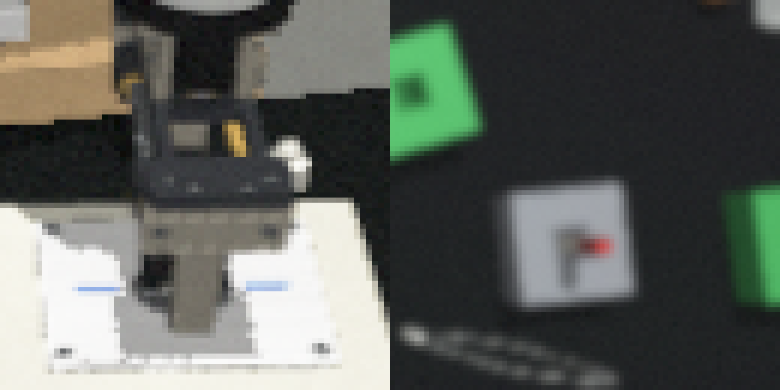

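View pics/s16.png

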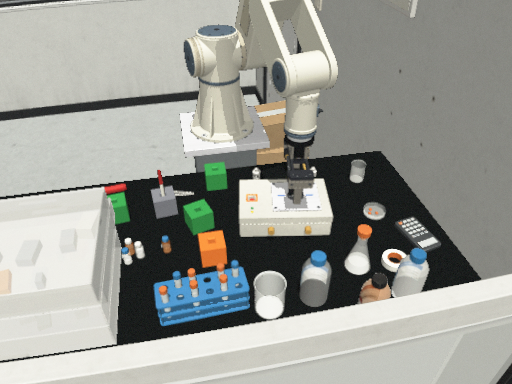

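The pen stands in the grey stand and the bystanders haven't moved. At 10 N the hold is marginal, so I'll press a little harder.

>>> arm_command:
  plan:
    - [0,0,0,0,0,0.25,75]

```text
time_s: 21.83
tcp_pos: [0.5708, 0.1321, 0.0474]
tcp_rot: [-3.138, 0.001, 1.39]
force: [-8.3, -1.4, 22.2]
gripper_width: 0.75
```

Run:
```python
from h import *
delta([.5726,.1325,.05],79.75)
snapshot('side');snapshot('side')
delta([.5726,.1325,.05],79.75)
```

```text
t 21.8333 pos [0.5708 0.1321 0.0474] rot [-179.8    0.    79.6] F [-8.29 -1.4  22.22] w 0.75
 turn deg (now axes) [-0.2   0.03 -0.14]  shift cm now axes [ 0.07  0.17 -0.26]  in target axes [ 0.07  0.17 -0.26]
t 21.9333 pos [0.5708 0.1321 0.0475] rot [-179.8    0.    79.6] F [-6.62 -1.08 15.92] w 0.75
 turn deg (now axes) [-0.2   0.04 -0.13]  shift cm now axes [ 0.07  0.17 -0.25]  in target axes [ 0.07  0.17 -0.25]
```

>>> arm_command:
  plan:
    - [0,0,0,0,0,0.3,75]

```text
time_s: 22.02
tcp_pos: [0.5708, 0.1321, 0.0473]
tcp_rot: [-3.139, 0.0, 1.389]
force: [-12.3, -2.4, 31.5]
gripper_width: 0.748
```

Run:
```python
from h import *
for i in range(5):
    st=read_state();print(st['time_s'],st['tcp_pos'].round(4),st['force'].round(1));snapshot('side')
```

```text
22.0167 [0.5708 0.1321 0.0473] [-12.3  -2.4  31.5]
22.0667 [0.5709 0.1321 0.0474] [-10.2  -1.6  21.4]
22.1167 [0.5708 0.1321 0.0474] [-9.4 -1.4 23.7]
22.1667 [0.5708 0.1321 0.0474] [-9.4 -2.2 23.7]
22.2167 [0.5708 0.1321 0.0474] [-9.9 -1.9 23.4]
```

Steady 23.5 N at the hard stop. Signing off.

```bash
python3 -c "
from cell import *
print(sign_off())"
```

```text
the job is handed in; nothing more can be done
None
```

The job is done and handed in at about 22 s; `sign_off()` gave no verdict.

- **Reset button:** I pressed it with the marker's lower end until it stopped moving. The force reached 31 N, well above the 4.2 N needed. The end was at about z 0.063, where a fully pressed button should be at about 0.064.
- **Marker:** I set it back down until it touched the stand's floor, then let go. The last pictures show it standing in the grey stand.
- **Fastener:** I turned it about 41° clockwise. A picture taken with the gripper raised put the slot at 78–83° and the blue marks at 80–81°.
- **Panel:** It is held down with the open fingertips on either side of the wing. It went down about 6 mm to a hard stop, and the force held steady at about 23.5 N, above the 9 N needed. The panel's height itself was not measured in a picture.
- **Other things on the bench:** I touched none of them, and none looked moved in the last full view.

**Failed or disagreeing checks:**
- **First wing grasp missed:** the gripper shut on nothing. The pictures showed the fingertips about 40 mm above the reported TCP. First contact with the panel, near reported z 0.054 instead of 0.0875, suggested nearer 34 mm. I allowed for it, and the second grasp closed on the 10 mm wing.
- **Higher pen grip than planned:** because of that offset the marker was held close to its cap end, but it did not slip.
- **Pressing force:** while I set the final hold, the force briefly reached 37 N vertical, about 39 N counting the sideways part. The limit is 40 N for the gripper's body, but only the fingertips were touching.

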